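# Centre the jar on the magnetic stirrer and start it

### The arm

A 6-joint arm with a two-finger parallel gripper is mounted at the origin on the work surface. World frame = base frame: x ahead of the robot, y to its left, z up, the work surface at z = 0. Lengths are in mm, angles in rad, forces in N, time in s.
With the tool pointing down it reaches from about 250 to 800 mm from the base axis. Payload 8.5 kg.
Tool frame: the origin (TCP) lies between the finger pads; the fingertips stand env.tcp_to_tips ahead of it and the grasp point (between the pads) lies 6 mm ahead of it (env.tcp_to_tips is the distance from the TCP to the fingertips, in mm); z points along the fingers, x is the direction in which the jaws open and shut, and the axes are right-handed (so a half turn about z gives the same grasp; the last joint's range is limited). The gripper opens to 85 mm and grips with 20 to 120 N. Pads are 22 mm wide; open, the fingers measure 114 mm over their backs; the gripper's body (76 mm by 85 mm) begins 54 mm behind the grasp point. The pads swing forward as they close: fully open they stand 13 mm farther back than shut.
Start: joints at [1.341, 0.238, -0.013, 1.319, 0, 1.571], TCP at [119.575, 511.159, 256.276] pointing down, gripper open.
Joint ranges: [-2.66, 2.66], [-1.03, 1.9], [-1.14, 1.46], [-1.82, 2.27], [-1.45, 1.34], [-3.14, 3.14]. Speed limits (rad/s): [2.22, 2.22, 2.79, 3.14, 3.14, 3.14].

### API

Orientations are given as a rotation vector (axis times angle).
In Python, from bench import sensors, get_image, job, models, env gives the robot as it stands. The module is installed in compiled form; this text tells all that it offers.
- The arm moves only by the shell command python3 -m jog 'ROWS' [OPENING]. ROWS is JSON, a list that holds one entry, the list of rows, each a list of 4 numbers: the shift along the world's x, y, z in mm, then the turn about the world's z in rad. A call has 1 to 20 rows; each row is the pose to reach, as a shift and turn from the pose measured when the call began; what a row does not reach only later rows make up. A row lasts 1/10 s, in which the tool goes at most 50 mm and 8.59 degrees, less where a joint would pass 70% of its speed; a pose out of reach is approached as far as the arm can. A call with a gripper value outside its range is refused whole. OPENING is the closure, from 0 (fully open) to 1 (shut), set as the call begins (- or left out, the last holds). The fingers move at their own pace and stop on an object; the grip force is fixed at half the most. Time passes only in rows, so rows that repeat a pose let the fingers close. It gives the time, the measured TCP pose, the force and the opening at its end, in the units of the state.
- sensors.observe(): the state, without advancing time (a new reading comes with each control period).
- get_image(name): name is "scene" or "side" or "wrist"; returns a dict with "pixels" (480x640x3 uint8, blue, green, red), "camera_matrix" (3x3 intrinsics, pixels), "k1" (the pictures are not rectified: a ray, as slopes to the right and down, at radius r is drawn at 1 + k1 r^2 times it, then the intrinsics apply), "T" (4x4, takes a point from camera to world coordinates); the wrist camera has in their place "mount" (4x4, takes a point from camera to tool coordinates, whose origin is the TCP and whose axes are the tool frame's). Camera axes: x right, y down, z forward; pixel columns grow to the right and rows downward; lengths in mm; the calibration is good to about 2 mm. A picture is of the moment at which its call begins: read the wrist's pose just before it. There is no depth.
- job.job_done(): hands the job in, once; it reports no verdict.
Trained networks look in the newest picture that a camera, given by its name, has taken for a name from the list of things; names that differ only in an ending like _2 or _b are one class to them, and where a whole thing is asked for, a point or a joint stands for the part that bears it (a point fixed in the world has none). Each returns a list of dicts, best first, with "confidence" (0 to 1); they miss things now and then, are a little off and sometimes report something else, mostly with a low value. They report only what shows in the picture. A call takes as long as a camera call. They do not tell look-alikes from the thing itself.
- models.find_in(camera, target): "pixel" ([column, row] in pixels, amid what is visible of it).
The state is a dict: "clock": time; "joint_pos": joint angles; "qvel": joint speeds; "tau": joint torques, N m; "tool_pos": TCP position; "ee_rot": TCP orientation; "ft_force": force on the tool from outside, world axes, zero at the start; "wrist_torque": the same for the moment, N m; "width": finger opening in mm.
Only numpy, scipy, OpenCV 4.12 (cv2) and the standard library are available. Lean on these libraries where they do the work, as an engineer would, in place of code of your own. Each camera call takes 0.05 s, during which the arm holds its last target. There are 200 camera calls.

### The job

Push the squat amber jar across the plate of the magnetic stirrer with your fingertips, from outside and without gripping or lifting it, until it stands inside the ring printed on the plate. Then press the stirrer's start button fully down with a fingertip and let go of it, so that the jar is left standing in the ring. Leave the vial on the plate and the two bottles beside the stirrer where they are.

Things in the scene. Friction and masses are not known exactly. Their poses are not given: they have to be found in the camera images.
- stirrer: white magnetic stirrer, fixed, 300 mm deep, 206 wide. Origin at bench level under the centre of its 184 mm square plate; x to its back, y to its left, z up. Plate top 100 mm above the bench. In front the control panel slopes (0.42 rad) from 90 mm high at x = -105 mm to 50 mm high at x = -195 mm: start button at y = -62 mm, display in the middle, black knob 18 mm high at y = +62 mm
- ring_centre (a point): centre of the thin dark grey printed ring on the top face of the plate, 100 mm above the bench, over the stirrer's origin; the ring's inner radius is 56 mm. Axes as the stirrer
- jar: squat straight-sided amber glass jar with a black screw cap, round, 92 mm in diameter, 60 mm high (the cap is the top 13 mm and 85 mm wide), about 0.3 kg, loose, standing on the plate off the ring's centre, towards the control panel. Origin at the centre of its underside, z up
- start_button_top (a point): centre of the top face of the start button: round, white, 22 mm in diameter, in a black collar, on the right-hand part of the sloping control panel (seen from the panel's side). It is pressed square to the panel, that is along a line 0.42 rad from straight down, leaning to the stirrer's +x
- start_button (a joint): travel of the start button (m): 0 released, 0.004 fully down; sprung, about 4 N when fully down, comes back when released
- vial: small glass vial with a white cap, 27 mm in diameter, 60 mm high, standing anywhere along the plate's rear edge (its centre 72 to 76 mm behind the ring's centre); leave it. Origin at the centre of its underside
- reagent_jar: white plastic bottle, 64 mm in diameter, 115 mm high, on the bench beside the stirrer's left side; leave it. Origin at the centre of its underside
- wash_bottle: white wash bottle with yellow cap and spout, 66 mm in diameter, 180 mm high, the spout reaching 53 mm along its own -x, on the bench beside the stirrer's right side; leave it. Origin at the centre of its underside
Things that resemble listed ones, but are neither listed nor needed, are in the scene too. What is shaped like the jar but yellow is not meant.

How it is judged (in metres and radians):
On the way, in this order (a step that is already met when the one before it is completed fails the run):
1. the jar has been pushed into the printed ring and stands still (horizontal distance between jar and ring_centre below 0.01 m and linear speed of jar below 0.01 m/s), for 0.2 s.
2. the start button is pressed fully down with the jar in the ring (value of joint start_button above 0.0032 m and horizontal distance between jar and ring_centre below 0.01 m), for 0.05 s.
At the end, for the whole second after the job is handed in: the jar stands upright and still on the plate wholly inside the printed ring (its centre within 10 mm of the ring's centre), after which the start button has been pressed down (at least 3.2 of 4 mm) and is released again (all of step 1 and z of jar in the frame of ring_centre between -0.003 and 0.003 m and angle between jar's own z axis and vertical below 0.05 rad and value of joint start_button below 0.001 m); the robot touches nothing.
It fails at once if the jar is lifted off the plate (more than 5 mm) (z of jar in the frame of ring_centre above 0.005 m).
It fails at once if the jar is tipped (more than 0.2 rad) (angle between jar's own z axis and vertical above 0.2 rad).
It fails at once if the start button is pressed while the jar is outside the ring (value of joint start_button above 0.002 m and horizontal distance between jar and ring_centre above 0.011 m).
It fails at once if the vial, the reagent bottle or the wash bottle is moved (more than 15 mm) or tipped (distance of any of vial, reagent_jar, wash_bottle from where it was at the start of the episode above 0.015 m or angle between any of vial, reagent_jar, wash_bottle's own z axis and vertical above 0.3 rad).
It also fails if it takes over 51 s, if anything falls off the work surface, if the arm or the gripper's body presses on something with over 40 N, if the wrist force passes 120 N, or if a joint passes its speed limit or range.

## Working session

There is one attempt and no reset: what is moved stays moved. The work goes in short steps, Python scripts to look and compute and a shell command to move; the robot and the scene stay as the last step left them, time stands still between calls to the robot, and variables do not carry over. Pictures are saved under pics/ and viewed, about 8 in all and at most 12, crops included, and the job is handed in when it is done.

```bash
mkdir -p pics; cat > h.py <<'E'
import numpy as np, cv2
from bench import sensors, get_image, job, models, env
from scipy.spatial.transform import Rotation as R
def cam(name):
    s=sensors.observe(); im=get_image(name)
    if 'T' in im: T=np.array(im['T'])
    else:
        W=np.eye(4); W[:3,:3]=R.from_rotvec(s['ee_rot']).as_matrix(); W[:3,3]=s['tool_pos']; T=W@np.array(im['mount'])
    return im['pixels'],np.array(im['camera_matrix']),im['k1'],T
def ray(c,px):
    _,K,k1,T=c
    d=np.array([(px[0]-K[0,2])/K[0,0],(px[1]-K[1,2])/K[1,1]]); u=d.copy()
    for _ in range(20): u=d/(1+k1*(u@u))
    v=T[:3,:3]@np.array([u[0],u[1],1]); return T[:3,3],v/np.linalg.norm(v)
def atz(c,px,z):
    o,v=ray(c,px); return o+v*(z-o[2])/v[2]
def proj(c,P):
    _,K,k1,T=c
    p=np.linalg.inv(T)@np.append(P,1); u=p[:2]/p[2]; u=u*(1+k1*(u@u)); return K[:2,:2]@u+K[:2,2]
def tri(rs):
    A=np.zeros((3,3));b=np.zeros(3)
    for o,v in rs: M=np.eye(3)-np.outer(v,v);A+=M;b+=M@o
    return np.linalg.solve(A,b)
E
python3 - <<'E'
from h import *
np.set_printoptions(precision=1,suppress=True)
s=sensors.observe();print(s,env.tcp_to_tips)
for n in ['scene','side']:
    c=cam(n); cv2.imwrite(f'pics/{n}0.png',c[0]); print(n,c[3][:3,3],c[1][0,0],c[2])
    for t in ['stirrer','jar','start_button','vial','reagent_jar','wash_bottle']:
        print(t,[(np.round(d['pixel']),round(d['confidence'],2)) for d in models.find_in(n,t)][:4])
E
```

```text
{'clock': 0.0, 'joint_pos': array([ 1.3,  0.2, -0. ,  1.3, -0. ,  1.6]), 'qvel': array([ 0., -0., -0., -0., -0.,  0.]), 'tau': array([ -0. , -53.9,  34.6,   0. ,  -0. ,  -0. ]), 'tool_pos': array([119.5, 510.8, 255.7]), 'ee_rot': array([ 2.5,  2. , -0. ]), 'ft_force': array([-0.7, -1. , -0.6]), 'wrist_torque': array([-0.,  0., -0.]), 'width': 85.48912924229073} 25.0
scene [1034.5  124.3  622.1] 458.5987222830799 -0.08871222622659863
stirrer []
jar [(array([368., 192.]), 0.97), (array([234., 224.]), 0.93), (array([404., 306.]), 0.76), (array([292., 172.]), 0.7)]
start_button [(array([195., 193.]), 0.51)]
vial [(array([215., 280.]), 0.83)]
reagent_jar [(array([312., 297.]), 0.85)]
wash_bottle [(array([ 87., 279.]), 0.98), (array([196., 192.]), 0.54)]
side [   6.7 -709.7  627. ] 533.6531342914133 -0.10626112513496878
stirrer [(array([383., 299.]), 0.85)]
jar [(array([319., 226.]), 0.93), (array([378., 245.]), 0.92), (array([290., 253.]), 0.79), (array([234., 278.]), 0.61)]
start_button [(array([371., 312.]), 0.62)]
vial [(array([422., 231.]), 0.87)]
reagent_jar [(array([354., 222.]), 0.79)]
wash_bottle [(array([506., 311.]), 0.81), (array([383., 297.]), 0.37)]
```

View pics/scene0.png

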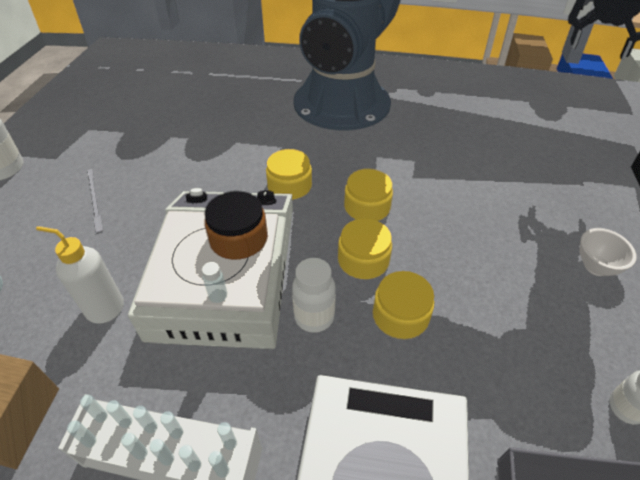

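View pics/side0.png

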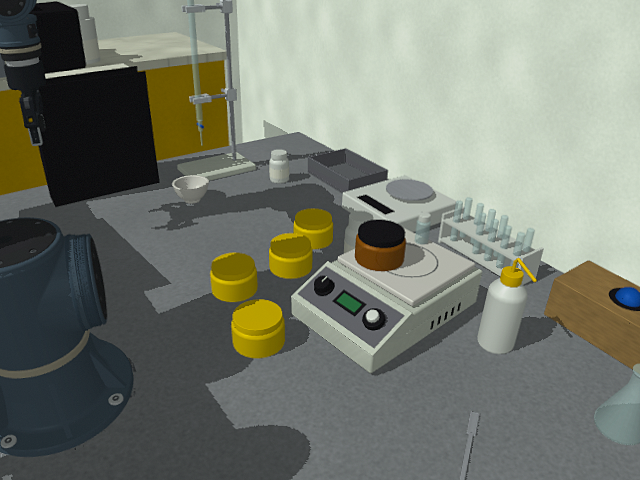

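The amber/black-capped jar is at scene (236,224), side (380,245). The four yellow jars are look-alikes: scene (289,173), (368,195), (365,247), (404,304). The button is at scene (196,193), side (373,318). I'll enlarge the stirrer to confirm this and read its corners.

```bash
python3 - <<'E'
from h import *
np.set_printoptions(precision=1,suppress=True)
a=cv2.imread('pics/scene0.png')[180:350,120:320]; b=cv2.imread('pics/side0.png')[210:375,285:485]
cv2.imwrite('pics/z1.png',np.vstack([cv2.resize(x,None,fx=4,fy=4,interpolation=2)[:600] for x in (a,)]))
cv2.imwrite('pics/z2.png',cv2.resize(b,None,fx=3.6,fy=3.6,interpolation=2))
S=cam('scene');D=cam('side')
r=lambda p,q:tri([ray(S,p),ray(D,q)])
print('jar',r((235,213),(380,232)));print('button',r((196,192),(373,316)))
print('vial',r((213,275),(424,222)),'wash',r((70,247),(512,270)),'reag',atz(S,(314,325),0))
E
```

```text
jar [582.1 -80.9 151.4]
button [ 475.7 -196.6   81.4]
vial [691.8 -81.6 141. ] wash [ 685.4 -296.1  150.2] reag [657.3  49.7   0. ]
```

View pics/z1.png

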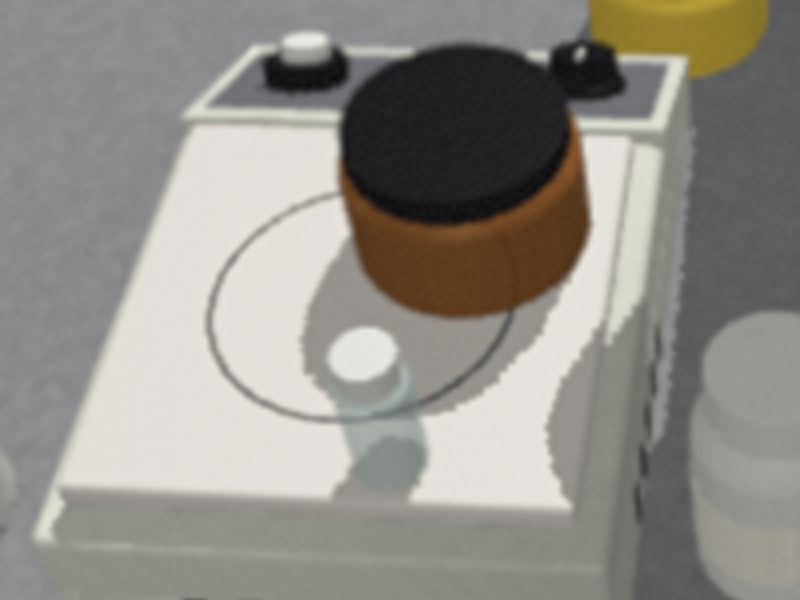

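View pics/z2.png

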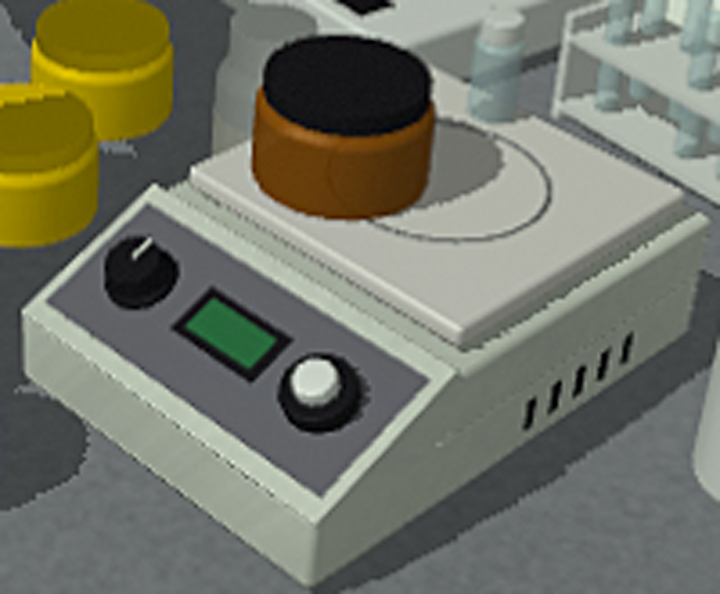

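Both views agree: the amber jar sits at the front-left of the plate, the button is right on the panel, and the vial is at the rear edge. Next I'll fit the stirrer's pose to the plate and panel corners.

```bash
cat > fit.py <<'E'
from h import *
from scipy.optimize import least_squares
np.set_printoptions(precision=1,suppress=True)
S=cam('scene');D=cam('side')
s=lambda x,y:(120+x/4-.4,180+y/4-.4); d=lambda x,y:(285+x/3.6-.4,210+y/3.6-.4)
O=[(S,s(62,488),(92,-92,100)),(S,s(572,510),(92,92,100)),(S,s(193,126),(-92,-92,100)),(S,s(632,138),(-92,92,100)),
(D,d(462,333),(-92,-92,100)),(D,d(682,200),(92,-92,100)),(D,d(192,172),(-92,92,100)),
(D,d(318,520),(-195,-103,50)),(D,d(25,315),(-195,103,50)),(S,s(255,45),(-195,-103,50)),(S,s(687,58),(-195,103,50))]
def w(p,P): c,q=np.cos(p[2]),np.sin(p[2]); return np.array([p[0]+c*P[0]-q*P[1],p[1]+q*P[0]+c*P[1],P[2]+p[3]])
f=lambda p:np.concatenate([proj(c,w(p,P))-px for c,px,P in O])
r=least_squares(f,[620,-120,0,0],x_scale=[10,10,.1,1],loss='soft_l1'); p=r.x
print('stirrer x y yaw dz',p[:2],round(p[2],3),p[3]); print(f(p).reshape(-1,2))
jar=tri([ray(S,s(456,120)),ray(D,d(348,85))]); b=tri([ray(S,s(305,42)),ray(D,d(317,370))])
c,q=np.cos(p[2]),np.sin(p[2]); M=np.array([[c,q],[-q,c]])
for n,P in (('jar',jar),('button',b),('vial',tri([ray(S,s(362,352)),ray(D,d(500,30))]))): print(n,P,'in stirrer',M@(P[:2]-p[:2]))
E
python3 fit.py
```

```text
stirrer x y yaw dz [ 620.9 -115.4] 0.126 -4.32180965753905
[[-2.1  0.9]
 [ 0.4  0.9]
 [-0.5 -0.3]
 [-0.6 -0.3]
 [-1.8 -0.1]
 [ 0.2 -2.1]
 [-2.6 -0.7]
 [-1.9  1.9]
 [-2.5 -0.3]
 [-0.8  0.9]
 [-0.7  0.3]]
jar [578.7 -85.6 152.9] in stirrer [-38.1  34.8]
button [ 476.5 -194.9   87.2] in stirrer [-153.2  -60.7]
vial [687.7 -84.  151.9] in stirrer [70.2 22.7]
```

```bash
T='[440,-626,80,-0.38]'; python3 -m jog '[[[440,-626,80,-0.38],[440,-626,80,-0.38],[440,-626,80,-0.38],[440,-626,80,-0.38],[440,-626,80,-0.38],[440,-626,80,-0.38],[440,-626,80,-0.38],[440,-626,80,-0.38],[440,-626,80,-0.38],[440,-626,80,-0.38],[440,-626,80,-0.38],[440,-626,80,-0.38],[440,-626,80,-0.38],[440,-626,80,-0.38],[440,-626,80,-0.38],[440,-626,80,-0.38],[440,-626,80,-0.38],[440,-626,80,-0.38],[440,-626,80,-0.38],[440,-626,80,-0.38]]]' 0.4
python3 - <<'E'
from h import *
c=cam('wrist'); cv2.imwrite('pics/w1.png',c[0]); s=sensors.observe()
print(s['tool_pos'],s['width'],s['joint_pos'],R.from_rotvec(s['ee_rot']).as_matrix().round(3)); print(c[3].round(2),c[1][0,0])
E
```

```text
clock: 2.9
tool_pos: [559.1, -113.8, 336.7]
ee_rot: [2.785, 1.454, 0.0]
ft_force: [0.6, -0.1, 1.1]
width: 51.1
[ 559.13247851 -113.87735428  336.72179764] 51.30121208367344 [-2.00920274e-01  3.08493821e-01  2.87919245e-01  1.54977870e+00
  7.27839911e-07  4.07600019e-01] [[ 0.572  0.82   0.   ]
 [ 0.82  -0.572 -0.   ]
 [ 0.     0.    -1.   ]]
[[ 5.7000e-01  7.9000e-01  2.3000e-01  5.0089e+02]
 [ 8.2000e-01 -5.5000e-01 -1.6000e-01 -7.2920e+01]
 [ 0.0000e+00  2.9000e-01 -9.6000e-01  4.5396e+02]
 [ 0.0000e+00  0.0000e+00  0.0000e+00  1.0000e+00]] 330.73358102331804
```

View pics/w1.png

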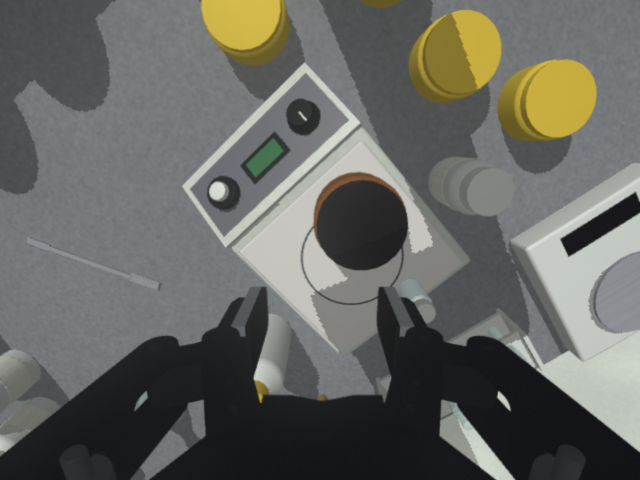

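Wrist view: the jar's cap is at (362,225) and the ring's centre at about (352,255). The button is at (219,191) and the vial at about (413,297). I'll refit with these points.

```bash
cat >> fit.py <<'E'
print('--- with wrist')
W=cam('wrist')
OW=[(W,(361,137.5),(-92,92,100)),(W,(234,247),(-92,-92,100)),(W,(469,261),(92,92,100)),(W,(306,64),(-195,103,50)),(W,(183.5,187),(-195,-103,50)),(W,(352.5,255),(0,0,100))]
for name,o in (('wrist only',OW),('all',O+OW)):
    f=lambda p:np.concatenate([proj(c,w(p,P))-px for c,px,P in o])
    p=least_squares(f,[620,-120,.1,0],x_scale=[10,10,.1,1],loss='soft_l1').x
    print(name,p[:2],round(p[2],3),p[3]); print(f(p).reshape(-1,2)[-6:].T)
    c,q=np.cos(p[2]),np.sin(p[2]); M=np.array([[c,q],[-q,c]])
    for n,P in (('jar',atz(W,(362,225),160+p[3])),('jar3',tri([ray(W,(362,225)),ray(S,s(456,120)),ray(D,d(348,85))])),('button',atz(W,(219,191),80)),('but3',tri([ray(W,(219,191)),ray(S,s(305,42)),ray(D,d(317,370))]))): print(n,P,M@(P[:2]-p[:2]))
E
python3 fit.py | sed -n '/---/,$p'
```

```text
--- with wrist
wrist only [ 624.2 -115.5] 0.13 -5.871562020134908
[[ 0.8  5.5 -5.4 -1.4 -0.   0.1]
 [ 0.5  3.5 -0.3 -2.2 -1.8  0.7]]
jar [583.3 -84.6 154.1] [-36.5  35.9]
jar3 [581.1 -84.7 153.6] [-38.8  36.1]
button [ 477.6 -198.9   80. ] [-156.1  -63.8]
but3 [ 477.1 -195.3   87.5] [-156.2  -60.2]
all [ 622.8 -115.2] 0.126 -3.814817812977234
[[ 1.   4.6 -5.1 -1.3 -1.1 -0.2]
 [-0.8  2.7 -0.4 -4.  -3.2  0.3]]
jar [582.7 -84.5 156.2] [-35.9  35.5]
jar3 [581.1 -84.7 153.6] [-37.6  35.5]
button [ 477.6 -198.9   80. ] [-154.6  -64.8]
but3 [ 477.1 -195.3   87.5] [-154.6  -61.2]
```

```bash
python3 -m jog '[[[-30,69,0,-0.03],[-30,69,0,-0.03],[-30,69,-50,-0.03],[-30,69,-100,-0.03],[-30,69,-150,-0.03],[-30,69,-180,-0.03],[-30,69,-195,-0.03],[-30,69,-203,-0.03],[-30,69,-203,-0.03],[-30,69,-203,-0.03]]]'
python3 - <<'E'
from h import *
c=cam('wrist'); a=c[0]; cv2.imwrite('pics/w2.png',np.hstack([a,cv2.resize(cam('side')[0][200:380,280:500],(586,480))])[:,::1]); 
i=cv2.imread('pics/w2.png'); cv2.imwrite('pics/w2.png',cv2.resize(i,(800,int(480*800/i.shape[1]))))
E
```

```text
clock: 4.1
tool_pos: [529.9, -45.2, 134.6]
ee_rot: [2.806, 1.411, 0.002]
ft_force: [-0.3, 0.7, -0.3]
width: 50.9
```

View pics/w2.png

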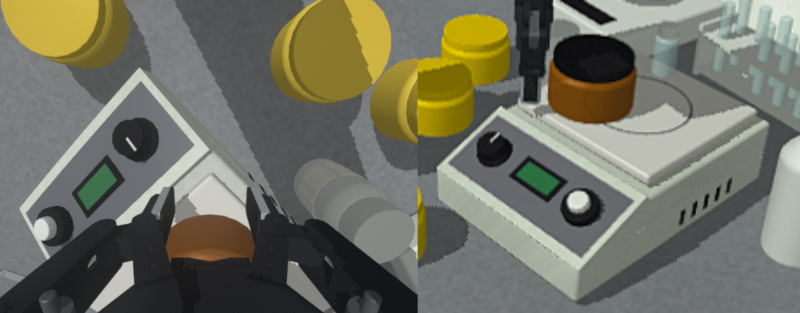

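```bash
python3 -m jog '[[[4,-3,0,0],[8,-6,0,0],[11,-8,0,0],[14,-10.5,0,0],[17,-12.8,0,0],[20,-15,0,0],[23,-17.3,0,0],[26,-19.5,0,0],[29,-21.8,0,0],[32,-24,0,0],[34,-25.5,0,0],[36,-27,0,0],[38,-28.5,0,0],[40,-30,0,0],[42,-31.5,0,0],[44,-33,0,0],[44,-33,0,0],[44,-33,0,0]]]'
cat > look.py <<'E'
from h import *
import sys
a=cam('scene')[0][180:310,130:300]; b=cam('side')[0][200:365,300:500]
cv2.imwrite(sys.argv[1],np.hstack([cv2.resize(a,(400,306),interpolation=2),cv2.resize(b,(371,306),interpolation=2)]))
E
python3 look.py pics/p1.png
```

```text
clock: 6.0
tool_pos: [574.5, -78.5, 134.9]
ee_rot: [2.805, 1.41, 0.004]
ft_force: [0.2, -0.3, 0.9]
width: 51.2
```

View pics/p1.png

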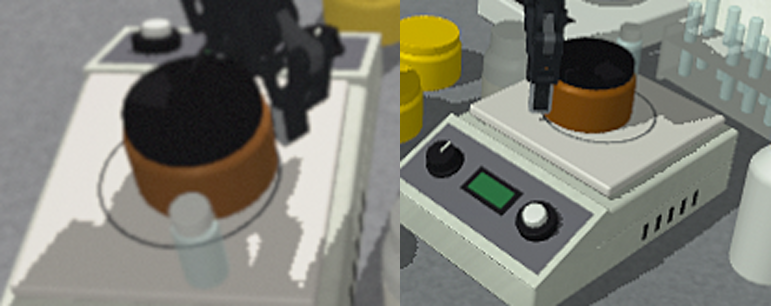

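```bash
python3 - <<'E'
from h import *
S=cam('scene');D=cam('side')
print(tri([ray(S,(213.3-.4,225-.4)),ray(D,(403.5-.4,233.4-.4))]).round(1))
E
```

```text
[ 613.  -106.3  152.7]
```

```bash
python3 -m jog '[[[2,-1.7,0,0],[4,-3.3,0,0],[6,-5,0,0],[7.5,-6.2,0,0],[9,-7.5,0,0],[9,-7.5,0,0],[9,-7.5,0,0],[7,-6,0,0],[3,-2.5,0,0],[-5,3.5,0,0],[-20,15,0,0],[-30,22,0,0],[-30,22,30,0],[-30,22,80,0],[-30,22,130,0],[-30,22,180,0],[-30,22,210,0],[-30,22,210,0],[-30,22,210,0]]]'
python3 - <<'E'
from h import *
c=cam('wrist'); cv2.imwrite('pics/p2.png',np.hstack([cv2.resize(c[0][120:360,160:500],(480,339)),cv2.resize(cam('scene')[0][180:310,140:270],(320,339))]))
np.save('w3T.npy',c[3]); print(c[3].round(2))
E
```

```text
clock: 8.1
tool_pos: [544.1, -56.1, 345.3]
ee_rot: [2.804, 1.411, 0.005]
ft_force: [-0.3, -0.1, -0.1]
width: 51.3
[[ 5.9000e-01  7.7000e-01  2.3000e-01  4.8677e+02]
 [ 8.0000e-01 -5.7000e-01 -1.7000e-01 -1.3310e+01]
 [ 0.0000e+00  2.9000e-01 -9.6000e-01  4.6233e+02]
 [ 0.0000e+00  0.0000e+00  0.0000e+00  1.0000e+00]]
```

View pics/p2.png

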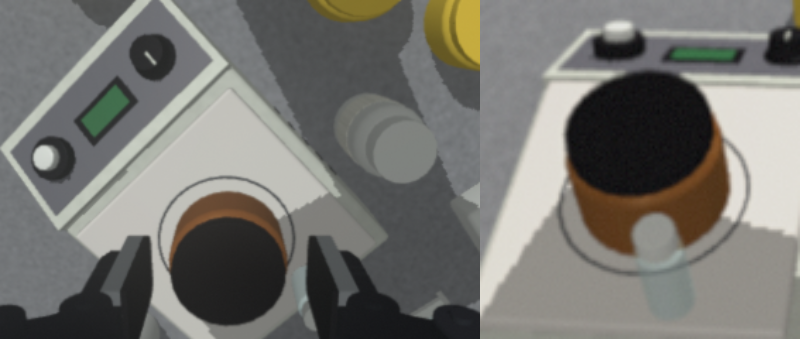

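```bash
python3 - <<'E'
from h import *
W=cam('wrist');S=cam('scene');D=cam('side')
for z in (100,96): print('ring',atz(W,(320.2,292.8),z)[:2].round(1),'jar',atz(W,(321.6,311),z+60)[:2].round(1),'| scene ring',atz(S,(209.6,256),z)[:2].round(1),'jar',atz(S,(204.8,230),z+60)[:2].round(1))
# overlay: ring circle and jar base/cap hypotheses at candidate centres in wrist view
im=cv2.resize(W[0],None,fx=3,fy=3,interpolation=2); t=np.linspace(0,6.283,200)
def circ(C,r,z,col): cv2.polylines(im,[np.int32([proj(W,(C[0]+r*np.cos(a),C[1]+r*np.sin(a),z))*3+1 for a in t])],True,col,1)
circ((622.9,-115.3),56.5,100,(0,255,0)); circ((622.9,-115.3),42.5,160,(0,0,255)); circ((622.9,-115.3),46,100,(255,0,0)); circ((622.9,-115.3),46,146,(255,0,0))
cv2.imwrite('pics/ov.png',im[680:1130,700:1250])
E
```

```text
ring [ 624.3 -117.6] jar [ 618.6 -111.3] | scene ring [ 626.8 -113.6] jar [ 629.2 -108.6]
ring [ 625.9 -118.8] jar [ 620.3 -112.6] | scene ring [ 623.7 -115.4] jar [ 625.7 -110.6]
```

View pics/ov.png

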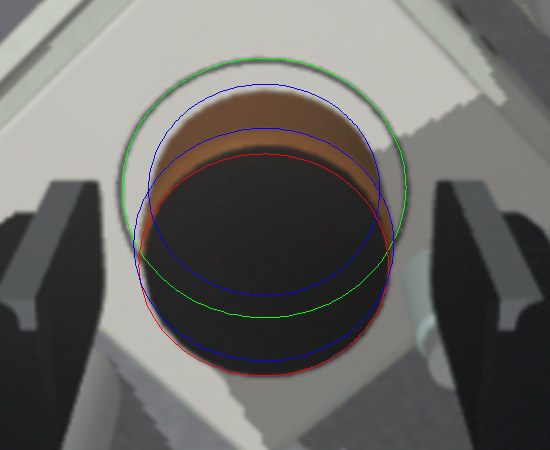

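The overlay at (622.9,-115.3) matches the printed ring, and the jar is within about 3 mm of its centre. Next is the button: close the fingers, turn and hover over it.

```bash
python3 -m jog '[[[-40,-70,0,0.15],[-75.6,-141,0,0.3],[-75.6,-141,0,0.45],[-75.6,-141,0,0.6],[-75.6,-141,0,0.76],[-75.6,-141,-40,0.76],[-75.6,-141,-90,0.76],[-75.6,-141,-130,0.76],[-75.6,-141,-160,0.76],[-75.6,-141,-190,0.76],[-75.6,-141,-200,0.76],[-75.6,-141,-205,0.76],[-75.6,-141,-205,0.76],[-75.6,-141,-205,0.76]]]' 1
python3 - <<'E'
from h import *
c=cam('wrist'); d=cam('side')
cv2.imwrite('pics/b1.png',np.hstack([cv2.resize(c[0],(500,375)),cv2.resize(d[0][265:355,325:395],(292,375),interpolation=2)]))
for n in ('wrist','side','scene'): print(n,models.find_in(n,'start_button')[:2])
print(proj(c,(476.4,-196,85)),sensors.observe()['joint_pos'])
E
```

```text
clock: 9.75
tool_pos: [468.9, -197.5, 139.9]
ee_rot: [2.081, 2.35, 0.002]
ft_force: [0.4, -1.0, 0.4]
width: -0.2
wrist [{'pixel': [322.0, 274.8], 'confidence': 0.92}]
side [{'pixel': [502.6, 310.4], 'confidence': 0.58}, {'pixel': [373.9, 313.7], 'confidence': 0.45}]
scene [{'pixel': [194.2, 193.3], 'confidence': 0.5}]
[323.94209661 287.07433948] [-3.98903125e-01  2.77326002e-01 -2.72254174e-01  1.01948788e+00
  4.61475806e-04 -5.20076872e-01]
```

View pics/b1.png

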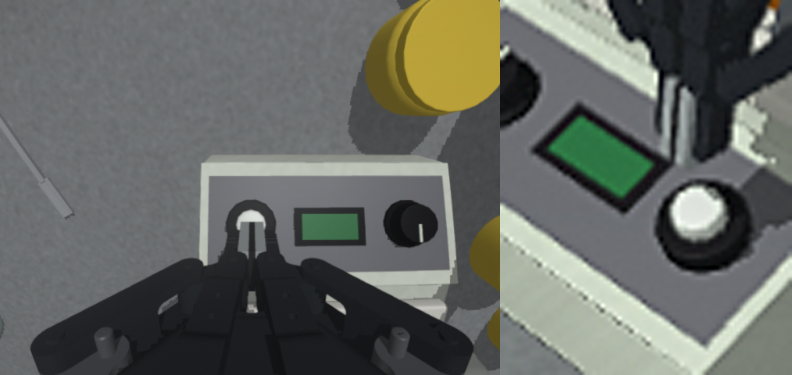

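```bash
python3 -m jog '[[[0,0,-8,0],[0,0,-16,0],[0,0,-20,0],[0,0,-20,0]]]'; for i in 1; do python3 -m jog '[[[0,0,-2,0],[0,0,-4,0],[0,0,-4,0]]]'; python3 -m jog '[[[0,0,-2,0],[0,0,-3,0],[0,0,-3,0]]]'; done
python3 -c "
from h import *
c=cam('wrist'); d=cam('side')
cv2.imwrite('pics/b2.png',np.hstack([cv2.resize(c[0][180:400,200:440],(409,375)),cv2.resize(d[0][265:355,325:395],(292,375),interpolation=2)]))"
```

```text
clock: 10.4
tool_pos: [467.9, -197.1, 118.4]
ee_rot: [-2.083, -2.352, -0.001]
ft_force: [0.7, -0.2, -0.1]
width: -0.0
clock: 10.7
tool_pos: [467.9, -197.1, 114.3]
ee_rot: [-2.083, -2.352, -0.001]
ft_force: [-0.7, 1.0, 0.6]
width: 0.2
clock: 11.0
tool_pos: [468.3, -197.2, 111.5]
ee_rot: [2.082, 2.351, 0.001]
ft_force: [1.3, 0.6, 3.7]
width: -0.1
```

View pics/b2.png

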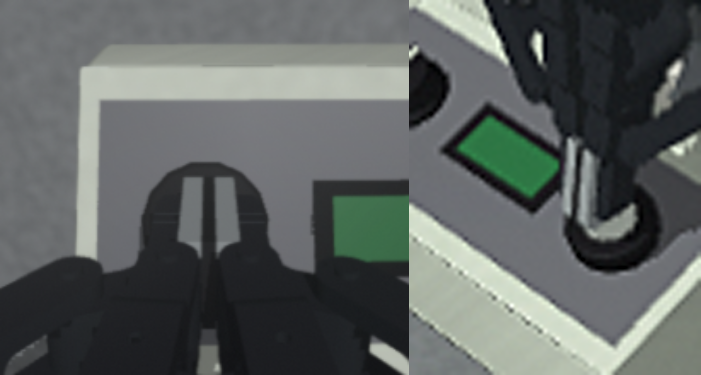

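```bash
python3 -m jog '[[[0.4,0,-1,0],[0.8,0.1,-2,0],[0.8,0.1,-2,0]]]'; python3 -m jog '[[[0.4,0,-1,0],[0.6,0.1,-1.5,0],[0.6,0.1,-1.5,0]]]'
```

```text
clock: 11.4
tool_pos: [468.9, -197.1, 110.1]
ee_rot: [2.082, 2.351, 0.001]
ft_force: [-2.8, 0.8, 11.5]
width: 0.0
clock: 11.7
tool_pos: [469.1, -197.1, 109.8]
ee_rot: [2.082, 2.351, 0.0]
ft_force: [-6.9, 1.8, 20.3]
width: -0.1
```

```bash
for r in 1 2 3 4 5 6 7; do python3 -m jog '[[[-0.2,0,0.8,0],[-0.2,0,0.8,0]]]' | tr '\n' ' '; echo; done
```

```text
clock: 11.9 tool_pos: [468.6, -197.2, 110.9] ee_rot: [2.082, 2.351, -0.0] ft_force: [-1.0, 0.6, 3.4] width: -0.2 
clock: 12.1 tool_pos: [468.3, -197.2, 111.6] ee_rot: [2.083, 2.351, -0.001] ft_force: [-0.2, -0.7, 3.5] width: -0.2 
clock: 12.3 tool_pos: [468.0, -197.2, 112.3] ee_rot: [2.083, 2.351, -0.001] ft_force: [-0.7, -0.0, 2.3] width: -0.1 
clock: 12.5 tool_pos: [467.8, -197.2, 113.0] ee_rot: [2.083, 2.351, -0.001] ft_force: [-0.6, -0.6, 2.4] width: 0.1 
clock: 12.7 tool_pos: [467.4, -197.2, 113.8] ee_rot: [2.083, 2.351, -0.002] ft_force: [-0.3, -0.3, 1.9] width: 0.2 
clock: 12.9 tool_pos: [467.1, -197.1, 114.5] ee_rot: [2.083, 2.351, -0.001] ft_force: [0.2, 0.4, -0.6] width: 0.3 
clock: 13.1 tool_pos: [466.9, -197.0, 115.3] ee_rot: [2.083, 2.352, -0.001] ft_force: [-0.8, -0.5, -0.3] width: -0.1
```

The spring force builds from about z 114.2 to a hard stop at 110.1. That is about 4 mm of travel along the panel's normal, and the button came back. I'll retreat and check the jar.

```bash
python3 -m jog '[[[-2,0,10,0],[-2,0,40,0],[-2,0,80,0],[-2,0,130,0],[-2,0,180,0],[-2,0,230,0],[30,40,230,-0.1],[70,110,230,-0.25],[77,140,230,-0.4],[77,140,230,-0.55],[77,140,230,-0.7],[77,140,230,-0.76],[77,140,230,-0.76],[77,140,230,-0.76],[77,140,230,-0.76]]]'
python3 - <<'E'
from h import *
W=cam('wrist');S=cam('scene')
im=cv2.resize(W[0],None,fx=3,fy=3,interpolation=2); t=np.linspace(0,6.283,200)
def circ(C,r,z,col): cv2.polylines(im,[np.int32([proj(W,(C[0]+r*np.cos(a),C[1]+r*np.sin(a),z))*3+1 for a in t])],True,col,1)
C=(622.9,-115.3); circ(C,56.5,100,(0,255,0)); circ(C,42.5,160,(0,0,255)); circ(C,46,100,(255,0,0))
u,v=np.int32(proj(W,(*C,130))*3)
cv2.imwrite('pics/end.png',np.hstack([im[v-220:v+200,u-200:u+200],cv2.resize(S[0][180:340,50:330],(400,229))[np.r_[0:229,[0]*191]]]))
E
```

```text
clock: 14.6
tool_pos: [543.8, -57.3, 345.7]
ee_rot: [-2.806, -1.413, 0.001]
ft_force: [0.6, 0.3, 0.1]
width: 0.1
```

View pics/end.png

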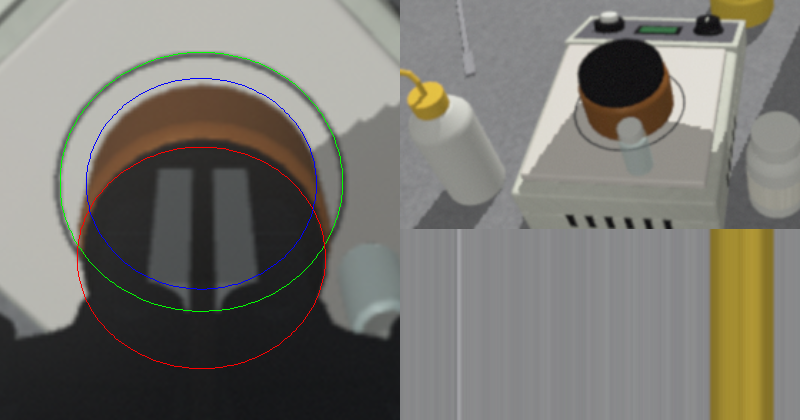

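The jar stands in the ring, about 2–3 mm off centre. The vial and bottles look undisturbed and the button is up. Handing in.

```bash
python3 -c "
from bench import job; print(job.job_done())"
```

```text
the job is handed in; nothing more can be done
None
```

I pushed the amber jar into the printed ring with the fingertips half open, then pressed the start button with the closed fingertips and let go. I handed the job in at about 15 s of the 51 s allowed; no verdict was reported.

- **Jar:** the last wrist picture, overlaid with the fitted ring, puts the jar about 2–3 mm from the centre (10 mm allowed). It is upright and still.
- **Button:** it went down about 4 mm to a hard stop. The force was 20 N there, against about 3.5 N from the spring just before. On release the force fell back to zero, and the button showed up again in the last view.
- **Other objects:** the vial, reagent bottle and wash bottle look where they were. I checked this by eye only and did not re-measure them.
- **Disagreements:** heights from the fixed cameras came out 4–7 mm lower than the stated ones. Ring-centre estimates differed by 2–3 mm between views. A rough hand-read scene-camera estimate put the jar 5 mm off centre, and a wrist one 8 mm. I trusted the wrist overlay, which fitted the ring at the stated plate height.

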